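Let back the film take-up spool and lock it again

ROBOT

A 6-joint arm with a two-finger parallel gripper is mounted at the origin on the work surface. World frame = base frame: x ahead of the robot, y to its left, z up, the work surface at z = 0. Lengths are in m, angles in rad, forces in N, time in s.
With the tool pointing down it reaches from about 0.375 to 0.9 m from the base axis. Payload 3.1 kg.
Tool frame: the origin (TCP) lies at the centre of the arm's flange, where the gripper is bolted on; the fingertips stand 182 mm ahead of it and the grasp point (between the pads) lies 164 mm ahead of it; z points along the fingers, y is the line along which they close (so a half turn about z gives the same grasp; the last joint's range is limited). The gripper opens to 87 mm and grips with 3 to 60 N. Pads are 19 mm wide; open, the fingers measure 117 mm over their backs; the gripper's body (75 mm by 190 mm) begins 51 mm behind the grasp point.
Start: joints at [1.052, 0.527, 1.433, -0, 1.181, -0.178], TCP at [0.208, 0.589, 0.405] pointing down, gripper open.
Joint ranges: [-3.08, 3.08], [-0.75, 2.2], [0.22, 2.44], [-1.43, 4.57], [0, 2.65], [-2.85, 2.85]. Speed limits (rad/s): [2.79, 2.79, 3.14, 3.14, 3.14, 3.14].

INTERFACE

Orientations are given as a unit quaternion [x, y, z, w].
In Python, from rig import * gives the robot as it stands.
- The arm moves only by the tool move_arm, never from a script. Its argument "commands" is a list that holds one entry, the list of rows, each a list of 6 numbers: the shift along the tool's x, y, z in units of 40 mm (1.0 is 40 mm), then the turn, a rotation vector about the tool's x, y, z in rad. A call has 1 to 12 rows; each row is the pose to reach, as a shift and turn from the pose commanded when the call began, along the tool's axes at that moment; what a row does not reach only later rows make up. A row lasts 1/8 s, in which the tool goes at most 62.5 mm and 10.7 degrees, less where a joint would pass 70% of its speed; a pose out of reach is approached as far as the arm can. A call with a gripper value outside its range is refused whole. "claw" is the closure, from -1 (fully open) to 1 (shut), so that 0 is half open, set as the call begins (left out, the last holds). The fingers move at their own pace and stop on an object; "squeeze" is the grip in N (left out, the last holds). Time passes only in rows, so rows that repeat a pose let the fingers close. It gives the time, the measured TCP pose, the force, the opening and the grip force at its end, in the units of the state.
- get_obs(): the state, without advancing time (a new reading comes with each control period).
- camera(name): name is "side" or "top"; returns a dict with "pixels" (480x640x3 uint8, blue, green, red), "range_z" (480x640 float32, m along the optical axis (not along the pixel's ray), 0 where there is no reading), "camera_matrix" (3x3 intrinsics, pixels), "D" ([k1, k2, p1, p2, k3] as OpenCV has them; the pictures are not rectified), "extrinsics" (4x4, takes a point from world to camera coordinates). Camera axes: x right, y up, looking along -z (the intrinsics and any distortion apply to the point x, -y, -z); pixel columns grow to the right and rows downward; lengths in m; the calibration is good to about 2 mm. A picture is of the moment at which its call begins.
- hand_in(): hands the job in; it is judged then, once.
The state is a dict: "time": time; "q": joint angles; "joint_velocities": joint speeds; "joint_torque": joint torques, N m; "position": TCP position; "tool_rot": TCP orientation; "ft_force": force on the tool from outside, world axes, zero at the start; "moment": the same for the moment, N m; "grip_width": finger opening in m; "grip_force": force on a finger pad.
Only numpy, scipy, OpenCV 4.12 (cv2) and the standard library are available. Lean on these libraries where they do the work, as an engineer would, in place of code of your own. Each camera call takes 0.05 s, during which the arm holds its last target. There are 200 camera calls.

TASK

The take-up spool of the film stand is empty: let it back a quarter turn, three teeth of its ratchet wheel, so that the film slot in its core, now facing the robot, faces straight up for the next film, and leave it locked there. The wheel is hooked on its holding pawl, so first ease the crank forward a little to free the pawl, then throw the pawl's ball lever right over until it stays clear by itself; never drag the pawl out while the tooth still loads it. Wind the spool back (the top of the wheel moving away from the robot), tip the lever over again so that the pawl drops in among the teeth, and bring the wheel gently back until the tooth bears firmly on the fully seated pawl, without forcing it and without disturbing the trays and the cardboard core beside the stand.

Things in the scene. Friction and masses are not known exactly. Their poses are not given: they have to be found in the camera images.
- wheel (a joint): Turn (rad) of the dark steel ratchet wheel, one piece with shaft and spool. As found 0 to 0.02, a tooth hooked on the pawl at 0. Positive = forward (top of the wheel moves towards the robot), negative = backwards. A tooth meets the pawl again at each multiple of -0.524 (12 teeth). Felt brake: drags 0.6 N m both ways (7.5 N at the crank handle), so it stays wherever it is left.
- pawl (a joint): Turn (rad) of the pawl: 0 = fully home, nose at the bottom of a tooth gap; grows to 1.3 (stop) as the ball lever swings away from the robot. On the backs of the teeth it reads up to 0.15; above 0.2 the nose is clear of them. The weighted lever balances at about 0.7: below, it falls home, above, it falls to 1.3 and stays. At the ball a free pawl takes about 1.5 N, a hooked one about 12 N.
- stand: Steel film take-up stand, fixed. Origin on the table below the ratchet wheel's centre; z up, y along the shaft from spool (-y) to crank (+y), x away from the robot; the wheel turns in its x-z plane. Grey side plate, top 228 mm high, at y -25 to -35, x -60 to +115 mm; base plate x -95 to +135, y up to -8 mm; spool flanges 144 mm diameter, y -61 to -300 mm.
- wheel_centre (a point): Centre of the ratchet wheel on the shaft, 140 mm above the table; axes as the stand's, does not turn. Wheel 120 mm outside diameter, 12 mm thick, teeth 12 mm high, their faces undercut 20 deg and hooking over the pawl: the pawl lifts freely only while the wheel stands 0.10 to 0.50 rad forward of a tooth-meets-pawl position. Turned forward, the wheel clicks under a pawl that is down.
- pawl_pivot (a point): Pivot of the pawl on the stand: 85 mm in +x and 72 mm above the wheel centre, in the wheel's plane; axes as the stand's. The pawl's steel bar, 87 mm long, reaches from here in -x to its nose on top of the wheel. The tooth bears firmly on it at 8 N and more (5.5 N at the crank handle on top of the drag); more than 35 N (23 N at the handle on top of the drag) strains it.
- lever_ball (a point): Centre of the black ball, 28 mm diameter, on the pawl's 65 mm long, 10 mm thick lever, in the wheel's plane. With the pawl home it is 32.5 mm in -x and 56 mm above the pivot (leaning towards the robot); thrown over to 1.3 it is 46 mm in +x and 46 mm above it.
- crank_handle (a point): Middle of the crank's black, freely turning sleeve: a horizontal grip 80 mm long, 23 mm diameter, parallel to the shaft, 80 mm from the shaft's axis and 95 mm in +y of the wheel centre. At the start 20 to 60 deg from upright, leaning to the robot. The crank is clamped fast on the shaft and turns with the wheel.
- film_slot (a point): Middle of the film slot, a black strip between two steel lips, 215 mm long, along the white spool core of 76 mm diameter. It turns with the wheel: faces the robot (stand -x) at wheel 0, straight up at wheel -1.571.
- punnet: Black plastic tray of yellow mango slices, 170 x 125 x 45 mm, loose; origin under its middle. Leave alone.
- punnet2: A second such tray. Leave alone.
- film_core: Empty cardboard core standing on end, 88 mm diameter, 150 mm high, loose; origin under its middle. Leave alone.

How it is judged:
By the outcome, as a careful person would: the job done as asked, in the order asked, and still so for the second after the job is handed in, with the robot touching nothing.
It also fails if it takes over 69 s, if anything falls off the work surface, if the arm or the gripper's body presses on something with over 40 N, if the wrist force passes 120 N, or if a joint passes its speed limit or range.

## Working session

There is one attempt and no reset: what is moved stays moved. The work goes in short steps, Python scripts to look and compute and a tool call to move; the robot and the scene stay as the last step left them, time stands still between calls to the robot, and variables do not carry over. Pictures are saved under pics/ and viewed, at most 13 in all, crops included, and the job is handed in when it is done.

Besides the shell and the picture viewer there is one more tool, called after "Emit:" as name([rows], argument=value, ...), one row to a line, values as JSON. move_arm: Moves the arm, as the interface text tells. Its arguments: {"type":"object","properties":{"commands":{"type":"array","items":{"type":"array","items":{"type":"array","items":{"type":"number"}}}},"claw":{"type":"number"},"squeeze":{"type":"number"}},"required":["commands"]}

```bash
mkdir -p pics; ls; cat > h.py <<'E'
from rig import *
import numpy as np, cv2
from scipy.spatial.transform import Rotation as R
def snap(n,f=None):
    c=camera(n)
    if f: cv2.imwrite('pics/'+f,c['pixels'])
    return c
def pts(c):
    K,D,E=c['camera_matrix'],np.array(c['D']),c['extrinsics']
    h,w=c['range_z'].shape
    u,v=np.meshgrid(np.arange(w),np.arange(h))
    n=cv2.undistortPoints(np.stack([u,v],-1).reshape(-1,1,2).astype(float),K,D).reshape(h,w,2)
    z=c['range_z']
    P=np.stack([n[...,0]*z,-n[...,1]*z,-z,np.ones_like(z)],-1)
    W=P@np.linalg.inv(E).T
    W[z<=0]=np.nan
    return W[...,:3]
def proj(c,p):
    E=c['extrinsics'];q=E[:3,:3]@np.array(p)+E[:3,3]
    q=np.array([[q[0],-q[1],-q[2]]])
    return cv2.projectPoints(q,np.zeros(3),np.zeros(3),c['camera_matrix'],np.array(c['D']))[0].ravel()
E
python3 - <<'E'
from h import *
for n in('side','top'):
    c=snap(n,n+'0.png'); E=np.linalg.inv(c['extrinsics']); print(n,E.round(3).tolist(),c['camera_matrix'].tolist(),c['D'])
    np.savez(n+'0.npz',**{k:np.array(v) for k,v in c.items()})
o=get_obs();print({k:np.round(v,3).tolist() for k,v in o.items()})
E
```

```text
pics
side [[0.96, 0.132, -0.248, 0.225], [-0.281, 0.505, -0.816, -0.715], [0.018, 0.853, 0.522, 0.689], [0.0, 0.0, 0.0, 1.0]] [[518.8083095946635, 0.0, 326.25349860063284], [0.0, 518.8083095946635, 229.83264463551424], [0.0, 0.0, 1.0]] [-0.09536771  0.          0.          0.          0.        ]
top [[-0.014, 0.985, -0.173, 0.289], [-1.0, -0.016, -0.015, 0.085], [-0.018, 0.172, 0.985, 1.301], [0.0, 0.0, 0.0, 1.0]] [[472.77324612083726, 0.0, 318.0423092139383], [0.0, 472.77324612083726, 243.09607576907646], [0.0, 0.0, 1.0]] [-0.09682433  0.          0.          0.          0.        ]
{'time': 0.1, 'q': [1.052, 0.528, 1.434, -0.0, 1.181, -0.178], 'joint_velocities': [-0.0, -0.003, -0.003, 0.0, -0.001, 0.0], 'joint_torque': [-0.001, -44.098, -17.715, 0.063, 0.053, -0.0], 'position': [0.208, 0.589, 0.404], 'tool_rot': [0.169, 0.986, -0.001, -0.0], 'ft_force': [-0.034, -1.246, -0.418], 'moment': [-0.069, 0.011, 0.078], 'grip_force': 0.0, 'grip_width': 0.087}
```

View pics/side0.png

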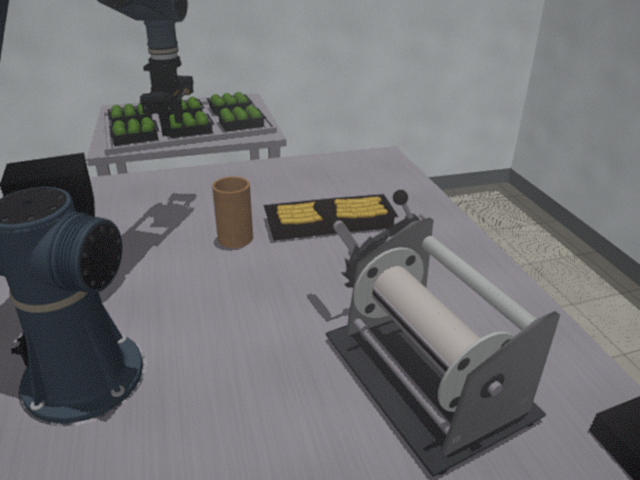

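View pics/top0.png

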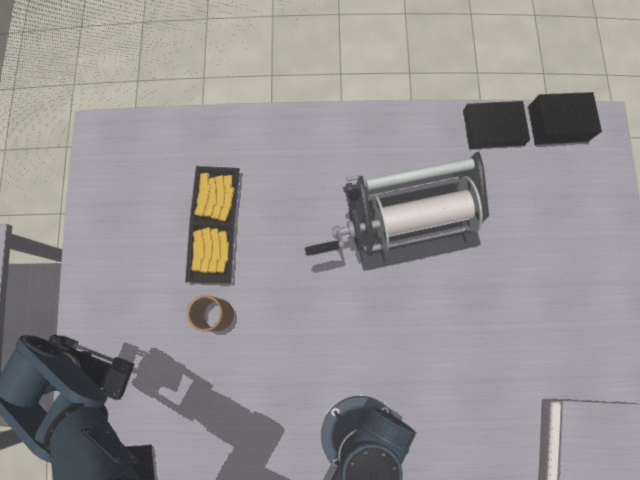

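The side view shows the ball at about (401,197) and the sleeve at about (345,235). In the top view the sleeve is at about (322,248) and the ball is near (352,187). The cardboard core (210,314) and the trays (212,225) are to the left of the stand.

```bash
python3 - <<'E'
from h import *
T=dict(np.load('top0.npz'));S=dict(np.load('side0.npz'))
WT,WS=pts(T),pts(S)
def near(c,W,u0,u1,v0,v1,f):
    w=W[v0:v1,u0:u1].reshape(-1,3);p=c['pixels'][v0:v1,u0:u1].reshape(-1,3).astype(int)
    m=f(w,p)&~np.isnan(w[:,0]);return w[m]
# white core in top
c=near(T,WT,380,475,185,240,lambda w,p:(p.min(1)>150)&(w[:,2]>.15))
print('core',len(c),c.mean(0),c[:,2].max())
d=np.linalg.svd(c-c.mean(0))[2][0]; print('axis',d,np.arctan2(d[0],-d[1]) )
# rear roller
r=near(T,WT,370,475,155,192,lambda w,p:(p.min(1)>140)&(w[:,2]>.1)); dr=np.linalg.svd(r-r.mean(0))[2][0];print('roller',r.mean(0),dr)
h=near(T,WT,300,345,236,262,lambda w,p:(p.max(1)<70)&(w[:,2]>.12));print('handle',len(h),h.mean(0),h.min(0),h.max(0),np.linalg.svd(h-h.mean(0))[2][0])
b=near(T,WT,335,370,170,210,lambda w,p:(p.max(1)<80)&(w[:,2]>.23));print('ballT',len(b),b.mean(0),b.min(0),b.max(0))
b=near(S,WS,388,415,185,210,lambda w,p:(p.max(1)<80)&(w[:,2]>.2));print('ballS',len(b),b.mean(0),b.min(0),b.max(0))
h=near(S,WS,330,362,215,260,lambda w,p:(w[:,2]>.15)&(w[:,2]<.3)&(w[:,0]<.7));print('handleS',len(h),h.mean(0),h.min(0),h.max(0))
# side plate top edge z~.228, plate near crank
for nm,c,W in(('T',T,WT),('S',S,WS)):
    a=W.reshape(-1,3);m=(abs(a[:,2]-.228)<.006)&(a[:,0]>.3)&(a[:,0]<.9)&(abs(a[:,1])<.3);print(nm,m.sum(),a[m].mean(0),a[m].min(0),a[m].max(0))
a=cv2.resize(T['pixels'][150:280,290:420],None,fx=4,fy=4,interpolation=cv2.INTER_CUBIC);b=cv2.resize(S['pixels'][170:320,310:450],None,fx=3.5,fy=3.5,interpolation=cv2.INTER_CUBIC)
H=max(a.shape[0],b.shape[0]);im=np.zeros((H,a.shape[1],3),'u1');im[:a.shape[0]]=a
b=cv2.resize(b,(260,280));cv2.imwrite('pics/c1.png',np.hstack([im,np.vstack([b,np.zeros((H-280,260,3),'u1')])]))
E
```

```text
core 2317 [ 0.5616863  -0.16818864  0.17317785] 0.21472739611054248
axis [-0.19290672  0.98098613  0.02128849] -2.9474244356761745
roller [ 0.6511004  -0.15586385  0.20098891] [-0.17085783  0.98525979  0.00841134]
handle 233 [0.46794625 0.09240089 0.21716748] [0.4539143  0.05519418 0.20814253] [0.48244665 0.12973274 0.22322634] [-0.19318894  0.98115056 -0.00464848]
ballT 114 [0.57810222 0.01936371 0.27676883] [ 0.56610046 -0.00199639  0.23085731] [0.62570823 0.03191248 0.28647708]
ballS 175 [0.57790127 0.00975627 0.27156106] [0.56854108 0.0013797  0.25645775] [0.59074938 0.02130454 0.28292375]
handleS 569 [0.49195876 0.03567806 0.18708308] [ 0.46718887 -0.02483404  0.15020956] [0.5305867  0.07050999 0.21927642]
T 283 [ 0.63252766 -0.10617635  0.22601049] [ 0.46187946 -0.29863313  0.2220179 ] [0.69361888 0.1086107  0.2336027 ]
S 410 [ 0.64414995 -0.15434468  0.22567361] [ 0.58736079 -0.299789    0.22200769] [0.69544953 0.03056242 0.23328232]
```

View pics/c1.png

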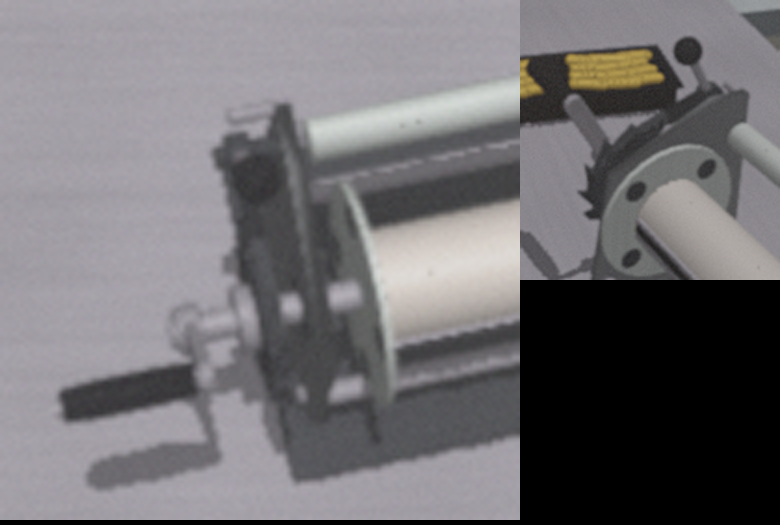

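```bash
cat >> h.py <<'E'
psi=0.187; WC=np.array([.531,.004,.14]); Rs=R.from_euler('z',psi)
def st(x,y,z): return WC*[1,1,0]+Rs.apply([x,y,z])   # stand -> world (m)
def row(grasp,cmd=None,yaw=psi,off=.164):
    "row that brings the point off ahead of TCP to world point grasp, tool down, tool y along yaw"
    o=get_obs() if cmd is None else cmd
    r0=R.from_quat(o['tool_rot']); p0=np.array(o['position'])
    c,s=np.cos(yaw),np.sin(yaw)
    r1=R.from_matrix(np.array([[-s,c,0],[c,s,0],[0,0,-1]]).T)
    if (r0.inv()*r1).magnitude()>np.pi/2: r1=r1*R.from_euler('z',np.pi)
    sh=r0.inv().apply(np.array(grasp)+[0,0,off]-p0)/.04
    return np.r_[sh,(r0.inv()*r1).as_rotvec()].round(3)
E
python3 - <<'E'
from h import *
T=dict(np.load('top0.npz'));S=dict(np.load('side0.npz'))
from scipy.optimize import least_squares
a=[]
for c,roi in((T,(335,370,170,210)),(S,(388,415,185,210))):
    u0,u1,v0,v1=roi;W=pts(c)[v0:v1,u0:u1].reshape(-1,3);p=c['pixels'][v0:v1,u0:u1].reshape(-1,3)
    m=(p.max(1)<80)&(W[:,2]>.255);a.append(W[m])
    f=least_squares(lambda q:np.linalg.norm(W[m]-q,axis=1)-.014,[.58,.013,.268],loss='soft_l1',f_scale=.002);print(f.x,m.sum())
print('exp ball',st(.0525,0,.268),'exp handle',st(-.0457,.095,.2056))
print(row(st(-.0457,.100,.30)))
E
```

```text
[0.58014419 0.01937908 0.26807558] 113
[0.58246864 0.01803399 0.26796456] 175
exp ball [0.58258474 0.01376038 0.268     ] exp handle [0.46843507 0.08884763 0.2056    ]
[-1.024e+01 -9.514e+00 -1.488e+00 -2.000e-03  1.000e-03  1.044e+00]
```

Emit:
move_arm([
  [[-10.24, -9.51, -1.49, 0, 0, 1.044], [-10.24, -9.51, -1.49, 0, 0, 1.044], [-10.24, -9.51, -1.49, 0, 0, 1.044], [-10.24, -9.51, -1.49, 0, 0, 1.044], [-10.24, -9.51, -1.49, 0, 0, 1.044], [-10.24, -9.51, -1.49, 0, 0, 1.044], [-10.24, -9.51, -1.49, 0, 0, 1.044], [-10.24, -9.51, -1.49, 0, 0, 1.044], [-10.24, -9.51, -1.49, 0, 0, 1.044], [-10.24, -9.51, -1.49, 0, 0, 1.044], [-10.24, -9.51, -1.49, 0, 0, 1.044], [-10.24, -9.51, -1.49, 0, 0, 1.044]],
], claw=-1)

```text
time: 1.6
position: [0.4667, 0.0953, 0.4639]
tool_rot: [0.637, 0.771, -0.0, -0.001]
ft_force: [-0.6, 0.5, -0.5]
grip_width: 0.0871
grip_force: 0.0
```

```bash
sed -i 's/WC=np.array.*; Rs/WC=np.array([.530,.008,.14]); Rs/' h.py; python3 - <<'E'
from h import *
o=get_obs();print({k:np.round(v,3).tolist() for k,v in o.items()})
print(row(st(-.0457,.103,.2056)))
E
```

```text
{'time': 1.6, 'q': [-0.034, 0.251, 1.716, 0.0, 1.176, -0.223], 'joint_velocities': [0.009, -0.003, -0.004, -0.001, -0.001, -0.003], 'joint_torque': [-0.494, -30.434, -17.7, 0.041, 0.046, 0.003], 'position': [0.467, 0.095, 0.464], 'tool_rot': [0.637, 0.771, -0.0, -0.001], 'ft_force': [-0.579, 0.491, -0.488], 'moment': [-0.037, 0.049, -0.022], 'grip_force': 0.0, 'grip_width': 0.087}
[ 1.330e-01  1.000e-02  2.358e+00 -1.000e-03 -1.000e-03  2.000e-03]
```

Emit:
move_arm([
  [[0.13, 0, 1.2, 0, 0, 0], [0.13, 0, 2.36, 0, 0, 0], [0.13, 0, 2.36, 0, 0, 0], [0.13, 0, 2.36, 0, 0, 0]],
], claw=-1)

```text
time: 2.1
position: [0.467, 0.1, 0.3711]
tool_rot: [0.637, 0.771, 0.001, 0.001]
ft_force: [0.4, 0.5, 0.5]
grip_width: 0.0872
grip_force: 0.0
```

```bash
python3 - <<'E'
from h import *
c=snap('side');d=snap('top')
a=cv2.resize(c['pixels'][150:290,290:450],(400,350));b=cv2.resize(d['pixels'][160:300,270:430],(400,350))
cv2.imwrite('pics/c2.png',np.hstack([a,b]));print(get_obs()['position'],get_obs()['ft_force'])
E
```

```text
[0.46735641 0.09966817 0.37182076] [0.43766999 0.01278279 0.44393085]
```

View pics/c2.png

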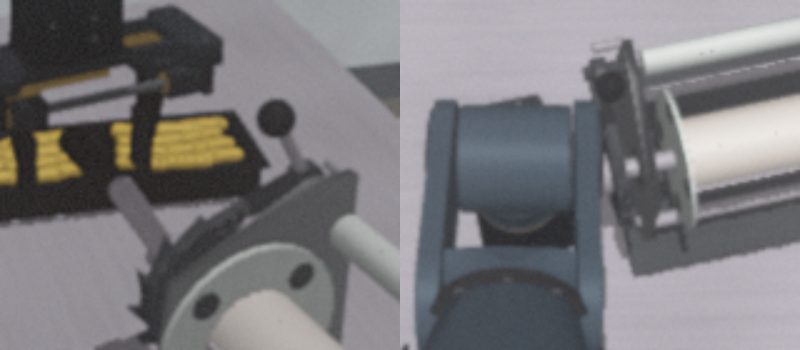

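The fingers straddle the crank sleeve, with the crank arm top at about (125,190) in the left crop. The ball is clear at (275,118).

Emit:
move_arm([
  [[0, 0, 0, 0, 0, 0], [0, 0, 0, 0, 0, 0], [0, 0, 0, 0, 0, 0], [0, 0, 0, 0, 0, 0], [0, 0, 0, 0, 0, 0], [0, 0, 0, 0, 0, 0]],
], claw=1, squeeze=25)

```text
time: 2.95
position: [0.4667, 0.0992, 0.3699]
tool_rot: [0.638, 0.77, -0.0, -0.0]
ft_force: [0.2, -0.4, 0.1]
grip_width: 0.0351
grip_force: 0.0
```

```bash
python3 - <<'E'
from h import *
o=get_obs();print({k:np.round(v,3).tolist() for k,v in o.items()})
E
```

```text
{'time': 2.95, 'q': [-0.025, 0.383, 1.833, 0.0, 0.926, -0.212], 'joint_velocities': [0.001, 0.001, -0.001, 0.001, -0.002, -0.001], 'joint_torque': [-0.004, -33.079, -13.553, 0.053, 0.053, 0.0], 'position': [0.467, 0.099, 0.37], 'tool_rot': [0.638, 0.77, -0.0, -0.0], 'ft_force': [0.176, -0.414, 0.094], 'moment': [-0.103, 0.053, -0.011], 'grip_force': 0.0, 'grip_width': 0.035}
```

Emit:
move_arm([
  [[0, 0, 0, 0, 0, 0], [0, 0, 0, 0, 0, 0], [0, 0, 0, 0, 0, 0], [0, 0, 0, 0, 0, 0]],
])

```text
time: 3.45
position: [0.4681, 0.0994, 0.3704]
tool_rot: [0.638, 0.77, 0.002, 0.002]
ft_force: [4.5, 2.3, -2.3]
grip_width: 0.022
grip_force: 24.8
```

```bash
python3 - <<'E'
from h import *
o=get_obs();print({k:np.round(v,3).tolist() for k,v in o.items()})
g=np.array(o['position'])-[0,0,.164]; s=Rs.inv().apply(g-WC); print('stand rel',s, np.hypot(s[0],s[2]), np.degrees(np.arctan2(-s[0],s[2])))
E
```

```text
{'time': 3.45, 'q': [-0.025, 0.383, 1.83, 0.001, 0.923, -0.213], 'joint_velocities': [-0.0, 0.002, -0.0, -0.001, -0.0, 0.0], 'joint_torque': [-0.723, -33.779, -11.186, -0.465, 1.4, 0.089], 'position': [0.468, 0.099, 0.37], 'tool_rot': [0.638, 0.77, 0.002, 0.002], 'ft_force': [4.548, 2.29, -2.252], 'moment': [0.351, -0.795, 0.062], 'grip_force': 24.82, 'grip_width': 0.022}
stand rel [-0.04380665  0.10130986  0.0663614 ] 0.07951640156672057 33.429697207150056
```

Emit:
move_arm([
  [[0, -0.03, 0.03, 0, 0, 0], [0, -0.114, 0.08, 0, 0, 0], [0, -0.17, 0.125, 0, 0, 0], [0, -0.222, 0.169, 0, 0, 0], [0, -0.275, 0.216, 0, 0, 0], [0, -0.324, 0.264, 0, 0, 0], [0, -0.372, 0.315, 0, 0, 0], [0, -0.42, 0.367, 0, 0, 0], [0, -0.42, 0.367, 0, 0, 0], [0, -0.42, 0.367, 0, 0, 0]],
])

```text
time: 4.7
position: [0.4518, 0.0962, 0.3565]
tool_rot: [0.638, 0.77, 0.002, 0.002]
ft_force: [4.4, 2.9, 4.7]
grip_width: 0.0223
grip_force: 25.0
```

```bash
cat >> h.py <<'E'
def wh(dx=0,dz=0):
    o=get_obs();g=np.array(o['position'])-[0,0,.164]; s=Rs.inv().apply(g-WC)
    F=Rs.inv().apply(o['ft_force']); a=np.arctan2(-s[0],s[2]); t=np.array([-np.cos(a),0,-np.sin(a)])
    print('t',round(o['time'],2),'rel',s.round(4),'r',np.hypot(s[0],s[2]).round(4),'deg',np.degrees(a).round(2),'F_stand',F.round(2),'fwd force on tool',(F@t).round(2),'w',o['grip_width'],o['grip_force'])
E
python3 -c "
from h import *
wh()"
```

```text
t 4.7 rel [-0.0605  0.1013  0.0525] r 0.0801 deg 49.05 F_stand [4.86 2.04 4.67] fwd force on tool -6.71 w 0.022290825229764163 24.961475908057764
```

Emit:
move_arm([
  [[0, 0, 0, 0, 0, 0], [0, 0, 0, 0, 0, 0], [0, 0, 0, 0, 0, 0], [0, 0, 0, 0, 0, 0], [0, 0, -1.0, 0, 0, 0], [0, 0, -2.1, 0, 0, 0], [0, 0, -2.1, 0, 0, 0]],
], claw=-0.2)

```text
time: 5.58
position: [0.4509, 0.0961, 0.4421]
tool_rot: [0.638, 0.77, 0.002, 0.003]
ft_force: [-0.2, -0.1, 0.1]
grip_width: 0.0524
grip_force: 0.0
```

```bash
python3 - <<'E'
from h import *
wh();print(row(st(-.01,0,.256),off=.182))
c=snap('side');d=snap('top')
a=cv2.resize(c['pixels'][150:290,290:450],(400,350));b=cv2.resize(d['pixels'][160:300,270:430],(400,350))
cv2.imwrite('pics/c3.png',np.hstack([a,b]))
E
```

```text
t 5.58 rel [-0.0613  0.1012  0.1381] r 0.1511 deg 23.94 F_stand [-0.21 -0.02  0.05] fwd force on tool 0.17 w 0.05241394962638556 0.0
[-2.531e+00  1.282e+00  1.160e-01  7.000e-03  2.000e-03  0.000e+00]
```

View pics/c3.png

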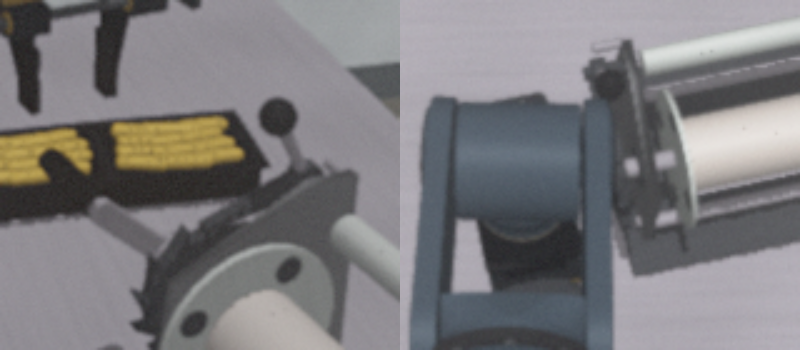

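The crank now leans further forward: its arm tip is at (100,205) in the left crop. The fingers are clear and the ball is at (278,116).

Emit:
move_arm([
  [[-1.25, 0.5, 0.12, 0, 0, 0], [-2.53, 1.0, 0.12, 0, 0, 0], [-2.53, 1.0, 0.12, 0, 0, 0], [-2.53, 1.0, 0.12, 0, 0, 0], [-2.53, 1.0, 0.12, 0, 0, 0], [-2.53, 1.0, 0.12, 0, 0, 0], [-2.53, 1.0, 0.12, 0, 0, 0], [-2.53, 1.0, 0.12, 0, 0, 0]],
], claw=1, squeeze=10)

```text
time: 6.68
position: [0.5082, 0.0044, 0.4347]
tool_rot: [0.638, 0.77, 0.0, 0.0]
ft_force: [-0.3, -0.5, -0.2]
grip_width: 0.0004
grip_force: 0.0
```

```bash
python3 - <<'E'
from h import *
wh()
c=snap('side','s4.png')
cv2.imwrite('pics/c4.png',cv2.resize(c['pixels'][130:270,310:470],(640,560)))
E
```

```text
t 6.67 rel [-0.0221  0.0005  0.1307] r 0.1325 deg 9.61 F_stand [-0.35 -0.42 -0.25] fwd force on tool 0.39 w 0.0003692554395763831 0.0
```

View pics/c4.png

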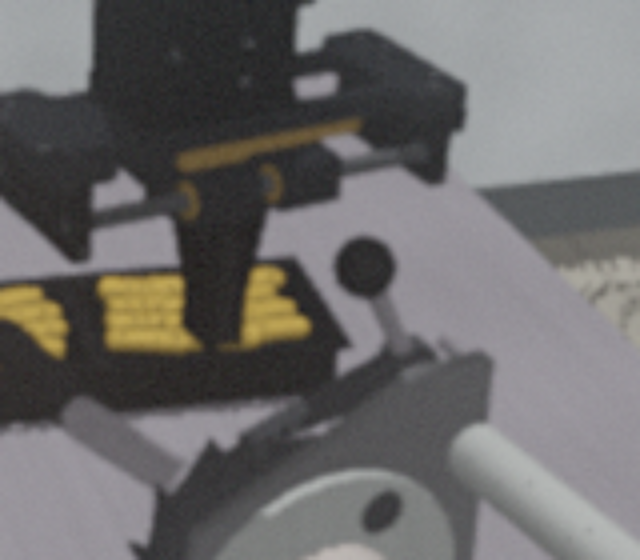

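Emit:
move_arm([
  [[0, 0.6, 0, 0, 0, 0], [0, 1.0, 0, 0, 0, 0], [0, 1.25, 0, 0, 0, 0], [0, 1.5, 0, 0, 0, 0], [0, 1.75, 0, 0, 0, 0], [0, 2.0, 0, 0, 0, 0], [0, 2.2, 0, 0, 0, 0], [0, 2.4, 0, 0, 0, 0], [0, 2.55, 0, 0, 0, 0], [0, 2.7, 0, 0, 0, 0], [0, 2.7, 0, 0, 0, 0], [0, 2.0, 0, 0, 0, 0]],
])

```text
time: 8.22
position: [0.5883, 0.0189, 0.4346]
tool_rot: [0.638, 0.77, 0.001, 0.002]
ft_force: [1.0, 0.1, 0.5]
grip_width: 0.0002
grip_force: 0.4
```

```bash
python3 - <<'E'
from h import *
wh()
c=snap('side','s5.png')
cv2.imwrite('pics/c5.png',cv2.resize(c['pixels'][130:270,330:490],(480,420)))
E
```

```text
t 8.22 rel [ 5.930e-02 -1.000e-04  1.306e-01] r 0.1435 deg -24.43 F_stand [ 0.99 -0.08  0.5 ] fwd force on tool -0.7 w 0.00022272206122712972 0.3839255031198263
```

View pics/c5.png

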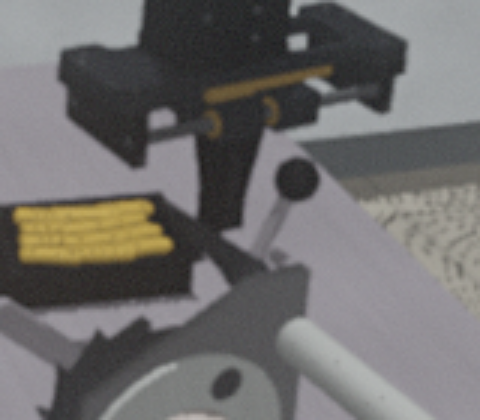

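The lever is past its balance point, with the ball at (297,180). The pawl bar has swung up behind the finger, so the finger now sits between bar and lever. I'll lift it straight out.

Emit:
move_arm([
  [[0, 0.35, 0, 0, 0, 0], [0, 0.45, -0.3, 0, 0, 0], [0, 0.45, -1.2, 0, 0, 0], [0, 0.45, -2.3, 0, 0, 0], [0, 0.45, -2.3, 0, 0, 0]],
])

```text
time: 8.9
position: [0.6061, 0.0224, 0.5318]
tool_rot: [0.638, 0.77, 0.003, 0.005]
ft_force: [1.0, -0.1, 0.0]
grip_width: 0.0004
grip_force: 0.0
```

```bash
python3 - <<'E'
from h import *
wh()
c=snap('side','s6.png')
cv2.imwrite('pics/c6.png',cv2.resize(c['pixels'][130:270,330:490],(480,420)))
p=c['pixels'];W=pts(c)
for a in(0,.7,1.0,1.3):
    an=np.radians(30)-a;b=st(.085-.065*np.sin(an),0,.212+.065*np.cos(an));print(a,proj(c,b))
m=(p.max(2)<60)&(abs(W[...,2]-.265)<.035)&(np.linalg.norm(W[...,:2]-st(.13,0,0)[:2],axis=-1)<.05);v,u=np.nonzero(m);print(m.sum(),u.mean(),v.mean(),W[m].mean(0),Rs.inv().apply(W[m].mean(0)-WC))
E
```

```text
t 8.9 rel [ 0.0774 -0.      0.2278] r 0.2406 deg -18.77 F_stand [ 0.97 -0.26  0.  ] fwd force on tool -0.92 w 0.0004050292535431685 0.0
0 [399.96364077 196.4435814 ]
0.7 [420.84025813 187.77581567]
1.0 [428.75896437 188.94097066]
1.3 [434.96671996 192.87874836]
123 434.9105691056911 193.20325203252034 [0.65398417 0.02491554 0.26195359] [ 0.12496749 -0.00642951  0.12195359]
```

View pics/c6.png

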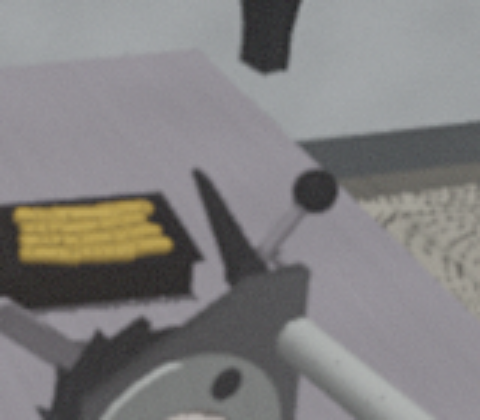

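The pawl is resting at 1.3: the ball is at image (434.9,193.2) and the prediction was (435.0,192.9). Next I go back to the crank.

```bash
python3 - <<'E'
from h import *
print(row(st(-.0607,.103,.28)))
E
```

```text
[ 2.576e+00 -3.450e+00  2.107e+00  6.000e-03  2.000e-03  0.000e+00]
```

Emit:
move_arm([
  [[1.5, -0.5, 0, 0, 0, 0], [2.57, -1.5, 0, 0, 0, 0], [2.57, -2.5, 1.0, 0, 0, 0], [2.57, -3.45, 2.1, 0, 0, 0], [2.57, -3.45, 2.1, 0, 0, 0], [2.57, -3.45, 2.5, 0, 0, 0], [2.57, -3.45, 3.5, 0, 0, 0], [2.57, -3.45, 4.29, 0, 0, 0], [2.57, -3.45, 4.29, 0, 0, 0], [2.57, -3.45, 4.29, 0, 0, 0]],
], claw=-0.5)

```text
time: 10.2
position: [0.4515, 0.0976, 0.3559]
tool_rot: [0.638, 0.77, 0.001, 0.001]
ft_force: [-0.0, -0.4, 0.5]
grip_width: 0.0652
grip_force: 0.0
```

Emit:
move_arm([
  [[0, 0, 0, 0, 0, 0], [0, 0, 0, 0, 0, 0], [0, 0, 0, 0, 0, 0], [0, 0, 0, 0, 0, 0], [0, 0, 0, 0, 0, 0], [0, 0, 0, 0, 0, 0], [0, 0, 0, 0, 0, 0]],
], claw=1, squeeze=30)

```text
time: 11.08
position: [0.4515, 0.0979, 0.3554]
tool_rot: [0.638, 0.77, 0.002, 0.002]
ft_force: [4.8, 2.8, -1.0]
grip_width: 0.022
grip_force: 30.0
```

```bash
python3 - <<'E'
from h import *
wh()
th=np.radians(49.05)-np.linspace(0,1.56,25)
for t in th[1:]: print([0,round((.0605-.08*np.sin(t))/.04,3),round((.0525-.08*np.cos(t))/.04,3)],round(np.degrees(t),1))
E
```

```text
t 11.07 rel [-0.0604  0.1029  0.0514] r 0.0793 deg 49.62 F_stand [ 5.27  1.85 -0.97] fwd force on tool -2.67 w 0.02202376615640301 29.99977630097419
[0, np.float64(0.09), np.float64(-0.094)] 45.3
[0, np.float64(0.185), np.float64(-0.183)] 41.6
[0, np.float64(0.285), np.float64(-0.266)] 37.9
[0, np.float64(0.39), np.float64(-0.343)] 34.2
[0, np.float64(0.5), np.float64(-0.412)] 30.4
[0, np.float64(0.614), np.float64(-0.474)] 26.7
[0, np.float64(0.732), np.float64(-0.529)] 23.0
[0, np.float64(0.853), np.float64(-0.576)] 19.3
[0, np.float64(0.977), np.float64(-0.614)] 15.5
[0, np.float64(1.103), np.float64(-0.645)] 11.8
[0, np.float64(1.231), np.float64(-0.668)] 8.1
[0, np.float64(1.36), np.float64(-0.682)] 4.4
[0, np.float64(1.49), np.float64(-0.687)] 0.6
[0, np.float64(1.62), np.float64(-0.685)] -3.1
[0, np.float64(1.75), np.float64(-0.673)] -6.8
[0, np.float64(1.878), np.float64(-0.654)] -10.5
[0, np.float64(2.005), np.float64(-0.626)] -14.3
[0, np.float64(2.13), np.float64(-0.59)] -18.0
[0, np.float64(2.252), np.float64(-0.546)] -21.7
[0, np.float64(2.371), np.float64(-0.494)] -25.4
[0, np.float64(2.487), np.float64(-0.434)] -29.2
[0, np.float64(2.598), np.float64(-0.367)] -32.9
[0, np.float64(2.705), np.float64(-0.293)] -36.6
[0, np.float64(2.807), np.float64(-0.212)] -40.3
```

Emit:
move_arm([
  [[0, 0.12, -0.09, 0, 0, 0], [0, 0.215, -0.18, 0, 0, 0], [0, 0.315, -0.265, 0, 0, 0], [0, 0.42, -0.34, 0, 0, 0], [0, 0.53, -0.41, 0, 0, 0], [0, 0.645, -0.475, 0, 0, 0], [0, 0.76, -0.53, 0, 0, 0], [0, 0.885, -0.575, 0, 0, 0], [0, 1.01, -0.615, 0, 0, 0], [0, 1.135, -0.645, 0, 0, 0], [0, 1.26, -0.67, 0, 0, 0], [0, 1.39, -0.68, 0, 0, 0]],
])

```text
time: 12.58
position: [0.5033, 0.1081, 0.3814]
tool_rot: [0.638, 0.77, -0.002, -0.002]
ft_force: [-5.5, -1.7, -22.6]
grip_width: 0.0219
grip_force: 30.0
```

```bash
python3 - <<'E'
from h import *
wh()
E
```

```text
t 12.57 rel [-0.0076  0.1033  0.0774] r 0.0777 deg 5.64 F_stand [ -5.76  -0.68 -22.58] fwd force on tool 7.95 w 0.021918475553098404 29.996540718711913
```

Emit:
move_arm([
  [[0, 0, 0.04, 0, 0, 0], [0, 0.14, 0.045, 0, 0, 0], [0, 0.28, 0.05, 0, 0, 0]],
])

```text
time: 12.95
position: [0.5145, 0.1103, 0.3813]
tool_rot: [0.638, 0.77, -0.001, -0.001]
ft_force: [-8.7, -1.5, -11.7]
grip_width: 0.0219
grip_force: 30.0
```

```bash
python3 - <<'E'
from h import *
wh()
E
```

```text
t 12.95 rel [0.0038 0.1034 0.0773] r 0.0774 deg -2.81 F_stand [ -8.87   0.15 -11.67] fwd force on tool 8.29 w 0.02185022443140728 29.99830804998055
```

Emit:
move_arm([
  [[0, 0.13, 0.065, 0, 0, 0], [0, 0.27, 0.09, 0, 0, 0], [0, 0.405, 0.125, 0, 0, 0], [0, 0.54, 0.17, 0, 0, 0], [0, 0.667, 0.223, 0, 0, 0], [0, 0.793, 0.284, 0, 0, 0], [0, 0.913, 0.354, 0, 0, 0], [0, 1.03, 0.432, 0, 0, 0], [0, 1.126, 0.506, 0, 0, 0], [0, 1.205, 0.575, 0, 0, 0], [0, 1.205, 0.575, 0, 0, 0]],
])

```text
time: 14.32
position: [0.5628, 0.1198, 0.3604]
tool_rot: [0.638, 0.77, 0.001, -0.0]
ft_force: [-8.0, 0.5, -2.7]
grip_width: 0.0216
grip_force: 30.0
```

```bash
python3 - <<'E'
from h import *
wh()
c=snap('side','s7.png')
cv2.imwrite('pics/c7.png',cv2.resize(c['pixels'][130:370,320:520],(500,600)))
E
```

```text
t 14.32 rel [0.053  0.1038 0.0564] r 0.0774 deg -43.2 F_stand [-7.77  2.   -2.66] fwd force on tool 3.84 w 0.021587281683816933 29.999499146360904
```

View pics/c7.png

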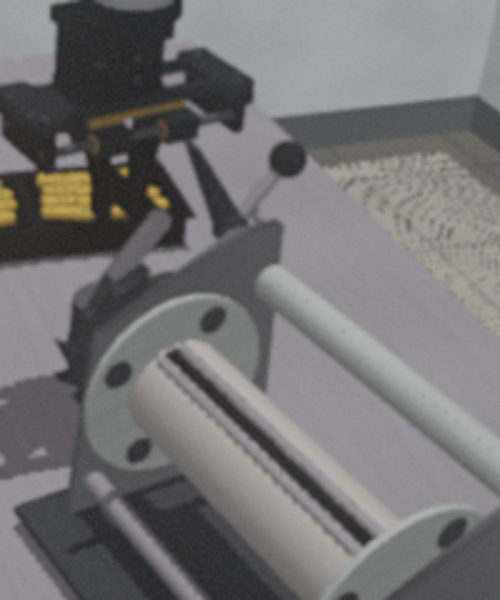

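The slot is almost straight up, with its strip running from (175,355) to (370,550). The pawl is still thrown over, ball at (288,158). Now release and go round behind the ball.

Emit:
move_arm([
  [[0, 0, 0, 0, 0, 0], [0, 0, 0, 0, 0, 0], [0, 0, 0, 0, 0, 0], [0, 0, 0, 0, 0, 0], [0, 0, -1.2, 0, 0, 0], [0, 0, -2.5, 0, 0, 0], [0, 1.2, -2.6, 0, 0, 0], [0, 2.4, -2.6, 0, 0, 0], [0, 3.5, -2.6, 0, 0, 0], [0, 3.5, -2.6, 0, 0, 0], [0, 3.5, -2.6, 0, 0, 0]],
], claw=-0.1)

```text
time: 15.75
position: [0.7002, 0.145, 0.4607]
tool_rot: [0.638, 0.77, -0.0, -0.0]
ft_force: [-0.4, -0.2, 0.3]
grip_width: 0.0479
grip_force: 0.0
```

```bash
python3 - <<'E'
from h import *
wh();print(row(st(.19,0,.248),off=.182))
c=snap('side');W=pts(c);p=c['pixels']
S=Rs.inv().apply(W.reshape(-1,3)-WC).reshape(W.shape)
m=(p.max(2)<60)&(abs(S[...,1]+.18)<.1)&(np.hypot(S[...,0],S[...,2])<.045)&(S[...,2]>.01)&(np.hypot(S[...,0],S[...,2])>.025)
a=np.degrees(np.arctan2(S[...,2],-S[...,0]))[m];print(m.sum(),np.median(a),a.std(),S[m].mean(0))
E
```

```text
t 15.75 rel [0.1927 0.1029 0.1567] r 0.2484 deg -50.87 F_stand [-0.43 -0.09  0.35] fwd force on tool 0.55 w 0.04788906663367889 0.0
[-2.573e+00 -6.600e-02  7.680e-01 -1.000e-03 -0.000e+00 -0.000e+00]
376 75.00587015411524 2.8519198451552294 [-0.0097054  -0.18710822  0.03606666]
```

The slot angle reads 75.0°, so the wheel is at about -1.309, which matches the target. Now close the fingers and get behind the ball.

Emit:
move_arm([
  [[0, 0.15, 0, 0, 0, 0], [-0.8, 0.15, 0, 0, 0, 0], [-1.6, 0.15, 0, 0, 0, 0], [-2.57, 0.15, 0, 0, 0, 0], [-2.57, 0.15, 0, 0, 0, 0], [-2.57, 0.15, 0.2, 0, 0, 0], [-2.57, 0.1, 0.5, 0, 0, 0], [-2.57, 0, 0.77, 0, 0, 0], [-2.57, 0, 0.77, 0, 0, 0]],
], claw=1, squeeze=10)

```text
time: 16.92
position: [0.7188, 0.0448, 0.4283]
tool_rot: [0.638, 0.77, -0.001, -0.002]
ft_force: [0.5, -0.2, 0.5]
grip_width: 0.0006
grip_force: 0.0
```

Emit:
move_arm([
  [[0, -0.4, 0, 0, 0, 0], [0, -0.7, 0, 0, 0, 0], [0, -0.95, 0, 0, 0, 0], [0, -1.2, 0, 0, 0, 0], [0, -1.4, 0, 0, 0, 0], [0, -1.6, 0, 0, 0, 0], [0, -1.8, 0, 0, 0, 0], [0, -2.0, 0, 0, 0, 0], [0, -2.15, 0, 0, 0, 0], [0, -2.15, 0, 0, 0, 0], [0, -1.6, 0, 0, 0, 0], [0, -1.2, -0.8, 0, 0, 0]],
])

```text
time: 18.42
position: [0.6725, 0.0351, 0.4592]
tool_rot: [0.638, 0.77, -0.002, -0.003]
ft_force: [-0.5, -0.1, 0.1]
grip_width: 0.0003
grip_force: 0.0
```

```bash
python3 - <<'E'
from h import *
wh()
c=snap('side','s8.png')
cv2.imwrite('pics/c8.png',cv2.resize(c['pixels'][130:370,320:520],(500,600)))
E
```

```text
t 18.43 rel [0.145  0.0002 0.1552] r 0.2124 deg -43.06 F_stand [-0.47  0.03  0.07] fwd force on tool 0.39 w 0.0002637323483621662 0.0
```

View pics/c8.png

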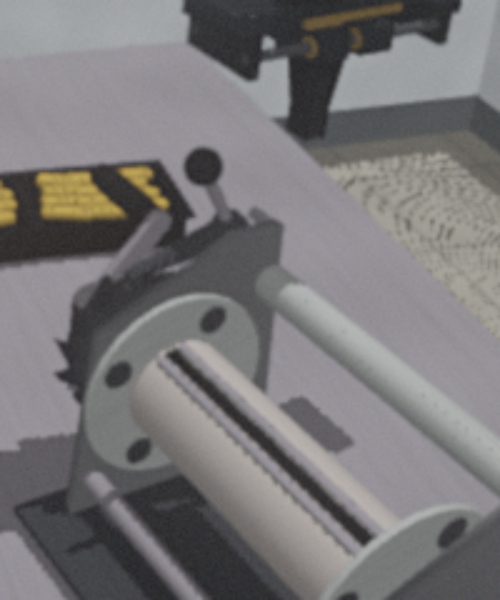

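The pawl has dropped in and the ball is back near home at (203,166) in the crop. The wheel hasn't moved. Regrip the crank.

Emit:
move_arm([
  [[1.3, 0, 0, 0, 0, 0], [2.59, 0, 0, 0, 0, 0], [2.59, -0.8, 0, 0, 0, 0], [2.59, -1.6, 0, 0, 0, 0], [2.59, -2.3, 0, 0, 0, 0], [2.59, -2.3, 0.3, 0, 0, 0], [2.59, -2.3, 1.3, 0, 0, 0], [2.59, -2.3, 2.3, 0, 0, 0], [2.59, -2.3, 2.47, 0, 0, 0], [2.59, -2.3, 2.47, 0, 0, 0]],
], claw=-0.5)

```text
time: 19.73
position: [0.5636, 0.1198, 0.3632]
tool_rot: [0.638, 0.77, 0.0, 0.0]
ft_force: [-0.1, 0.3, -0.2]
grip_width: 0.065
grip_force: 0.0
```

Emit:
move_arm([
  [[0, 0, 0, 0, 0, 0], [0, 0, 0, 0, 0, 0], [0, 0, 0, 0, 0, 0], [0, 0, 0, 0, 0, 0], [0, 0, 0, 0, 0, 0], [0, 0, 0, 0, 0, 0], [0, 0, 0, 0, 0, 0], [0, 0, 0, 0, 0, 0]],
], claw=1, squeeze=45)

```text
time: 20.72
position: [0.5628, 0.1198, 0.3636]
tool_rot: [0.638, 0.77, 0.0, 0.0]
ft_force: [0.8, 0.1, 1.5]
grip_width: 0.0217
grip_force: 45.0
```

```bash
python3 - <<'E'
from h import *
wh()
E
```

```text
t 20.73 rel [0.053  0.1038 0.0596] r 0.0797 deg -41.64 F_stand [ 0.8  -0.08  1.51] fwd force on tool 0.4 w 0.02172799623936036 44.990849439794545
```

Emit:
move_arm([
  [[0, 0.04, 0.04, 0, 0, 0], [0, 0.077, 0.08, 0, 0, 0], [0, 0.112, 0.115, 0, 0, 0], [0, 0.147, 0.155, 0, 0, 0], [0, 0.18, 0.195, 0, 0, 0], [0, 0.213, 0.236, 0, 0, 0], [0, 0.24, 0.27, 0, 0, 0], [0, 0.264, 0.306, 0, 0, 0], [0, 0.29, 0.34, 0, 0, 0], [0, 0.305, 0.365, 0, 0, 0]],
])

```text
time: 21.98
position: [0.5746, 0.1222, 0.3497]
tool_rot: [0.638, 0.77, 0.0, -0.0]
ft_force: [-1.8, -0.5, 5.4]
grip_width: 0.0215
grip_force: 45.0
```

```bash
python3 - <<'E'
from h import *
wh()
E
```

```text
t 21.98 rel [0.0651 0.1039 0.0457] r 0.0795 deg -54.93 F_stand [-1.88 -0.2   5.44] fwd force on tool 5.54 w 0.021547780891360217 44.99629772280713
```

Emit:
move_arm([
  [[0, 0.008, 0.012, 0, 0, 0], [0, 0.015, 0.023, 0, 0, 0], [0, 0.022, 0.034, 0, 0, 0], [0, 0.028, 0.045, 0, 0, 0], [0, 0.028, 0.045, 0, 0, 0]],
])

```text
time: 22.6
position: [0.5758, 0.1224, 0.3479]
tool_rot: [0.638, 0.77, 0.0, 0.0]
ft_force: [-2.4, 0.3, 6.5]
grip_width: 0.0216
grip_force: 45.0
```

```bash
python3 - <<'E'
from h import *
wh()
E
```

```text
t 22.6 rel [0.0663 0.1039 0.0439] r 0.0795 deg -56.46 F_stand [-2.27  0.78  6.52] fwd force on tool 6.69 w 0.021567557958622904 44.99573859265951
```

Still only drag. Continue in small steps.

Emit:
move_arm([
  [[0, 0.006, 0.011, 0, 0, 0], [0, 0.012, 0.021, 0, 0, 0], [0, 0.018, 0.032, 0, 0, 0], [0, 0.024, 0.043, 0, 0, 0], [0, 0.024, 0.043, 0, 0, 0]],
])

```text
time: 23.22
position: [0.5768, 0.1226, 0.3463]
tool_rot: [0.638, 0.77, 0.0, 0.0]
ft_force: [-1.2, 0.3, 5.4]
grip_width: 0.0222
grip_force: 45.0
```

```bash
python3 - <<'E'
from h import *
wh()
E
```

```text
t 23.23 rel [0.0673 0.1039 0.0423] r 0.0795 deg -57.87 F_stand [-1.17  0.49  5.43] fwd force on tool 5.22 w 0.022239430507075345 44.99609310040597
```

```bash
cat > chk.py <<'E'
from h import *
c=snap('side','s_%d.png'%int(get_obs()['time']*100));W=pts(c);p=c['pixels']
S=Rs.inv().apply(W.reshape(-1,3)-WC).reshape(W.shape)
r=np.hypot(S[...,0],S[...,2])
m=(p.max(2)<60)&(abs(S[...,1]+.18)<.1)&(r<.045)&(S[...,2]>.01)&(r>.025)
a=np.degrees(np.arctan2(S[...,2],-S[...,0]))[m];print('slot',m.sum(),np.median(a),a.mean())
m=(p.max(2)<60)&(abs(W[...,2]-.268)<.02)&(np.linalg.norm(W[...,:2]-st(.0525,0,0)[:2],axis=-1)<.04)
v,u=np.nonzero(m);print('ball px',len(u),u.mean(),v.mean())
for a in(0,.05,.1,.15):
    an=np.radians(30)-a;print(a,proj(c,st(.085-.065*np.sin(an),0,.212+.065*np.cos(an))).round(1))
E
python3 chk.py; python3 - <<'E'
from h import *
import builtins
# same ball measure on initial and dropped pictures (colour blob only)
for f in('side0.png','s8.png','s_%d.png'%int(get_obs()['time']*100)):
    try:
        p=cv2.imread('pics/'+f);m=(p[180:212,385:420].max(2)<60).astype('u1');m=cv2.morphologyEx(m,cv2.MORPH_OPEN,np.ones((5,5)));n,l,s,ce=cv2.connectedComponentsWithStats(m);print(f,s[1:,4],ce[1:]+[385,180])
    except Exception as e: print(f,e)
E
ls pics
```

```text
slot 322 91.36911487045415 91.6955633953934
ball px 163 399.76687116564415 196.29447852760737
0 [400.  196.4]
0.05 [401.4 195.3]
0.1 [402.9 194.3]
0.15 [404.3 193.3]
side0.png [132  23] [[399.78787879 197.59090909]
 [386.43478261 204.60869565]]
s8.png [141  23] [[400.88652482 196.14184397]
 [386.43478261 204.60869565]]
s_2327.png 'NoneType' object is not subscriptable
c1.png
c2.png
c3.png
c4.png
c5.png
c6.png
c7.png
c8.png
s4.png
s5.png
s6.png
s7.png
s8.png
s_2322.png
side0.png
top0.png[ WARN:0@0.037] global loadsave.cpp:275 findDecoder imread_('pics/s_2327.png'): can't open/read file: check file path/integrity
```

The pawl reads home and the slot about 90°, so contact is close. I'll keep going in small steps.

Emit:
move_arm([
  [[0, 0.005, 0.011, 0, 0, 0], [0, 0.01, 0.022, 0, 0, 0], [0, 0.015, 0.033, 0, 0, 0], [0, 0.015, 0.033, 0, 0, 0]],
])

```text
time: 23.78
position: [0.5774, 0.1227, 0.3451]
tool_rot: [0.638, 0.77, 0.0, 0.0]
ft_force: [-1.7, -0.0, 8.2]
grip_width: 0.0217
grip_force: 45.0
```

```bash
python3 - <<'E'
from h import *
wh()
E
```

```text
t 23.77 rel [0.0679 0.1039 0.0411] r 0.0794 deg -58.82 F_stand [-1.71  0.31  8.19] fwd force on tool 7.9 w 0.02166097795623167 44.997311115723164
```

Emit:
move_arm([
  [[0, 0.005, 0.011, 0, 0, 0], [0, 0.01, 0.022, 0, 0, 0], [0, 0.015, 0.033, 0, 0, 0], [0, 0.015, 0.033, 0, 0, 0]],
])

```text
time: 24.28
position: [0.5778, 0.1228, 0.3446]
tool_rot: [0.638, 0.77, 0.0, 0.0]
ft_force: [-3.1, -0.3, 12.0]
grip_width: 0.0219
grip_force: 45.0
```

```bash
python3 - <<'E'
from h import *
wh()
E
python3 chk.py | head -2
```

```text
t 24.27 rel [0.0683 0.1039 0.0406] r 0.0794 deg -59.28 F_stand [-3.11  0.26 11.97] fwd force on tool 11.88 w 0.0218552522790743 45.00241207561487
slot 320 92.85610363928345 92.8994467402197
ball px 165 399.76969696969695 196.27272727272728
```

Force is rising and motion has slowed, so the tooth is on the pawl. Press up to about 20 N at the handle.

Emit:
move_arm([
  [[0, 0.008, 0.014, 0, 0, 0], [0, 0.016, 0.028, 0, 0, 0], [0, 0.024, 0.042, 0, 0, 0], [0, 0.024, 0.042, 0, 0, 0]],
])

```text
time: 24.82
position: [0.5782, 0.1229, 0.3439]
tool_rot: [0.638, 0.77, -0.0, -0.0]
ft_force: [-6.9, -0.7, 17.9]
grip_width: 0.0214
grip_force: 45.0
```

```bash
python3 - <<'E'
from h import *
wh()
E
```

```text
t 24.82 rel [0.0688 0.104  0.0399] r 0.0795 deg -59.85 F_stand [-6.96  0.57 17.93] fwd force on tool 19.0 w 0.021420875502106387 45.01025986884427
```

Emit:
move_arm([
  [[0, 0, 0, 0, 0, 0], [0, 0, 0, 0, 0, 0], [0, 0, 0, 0, 0, 0], [0, 0, 0, 0, 0, 0], [0, 0, -1.2, 0, 0, 0], [0, 0, -2.4, 0, 0, 0], [0.5, 0, -3.4, 0, 0, 0], [1.0, 0, -3.8, 0, 0, 0], [1.0, 0, -3.8, 0, 0, 0]],
], claw=-0.2)

```text
time: 25.95
position: [0.5714, 0.1631, 0.4944]
tool_rot: [0.637, 0.771, 0.001, 0.001]
ft_force: [-0.4, 0.1, -0.2]
grip_width: 0.0525
grip_force: 0.0
```

```bash
python3 - <<'E'
from h import *
wh()
c=snap('side');cv2.imwrite('pics/c9.png',cv2.resize(c['pixels'][130:370,300:500],(500,600)))
E
python3 chk.py|head -3
```

```text
t 25.95 rel [0.0695 0.1447 0.1904] r 0.2027 deg -20.05 F_stand [-0.36  0.2  -0.22] fwd force on tool 0.26 w 0.05254951261864963 0.0
slot 341 93.1957696994027 93.31433382475896
ball px 139 399.9424460431655 197.15107913669064
0 [400.  196.4]
```

View pics/c9.png

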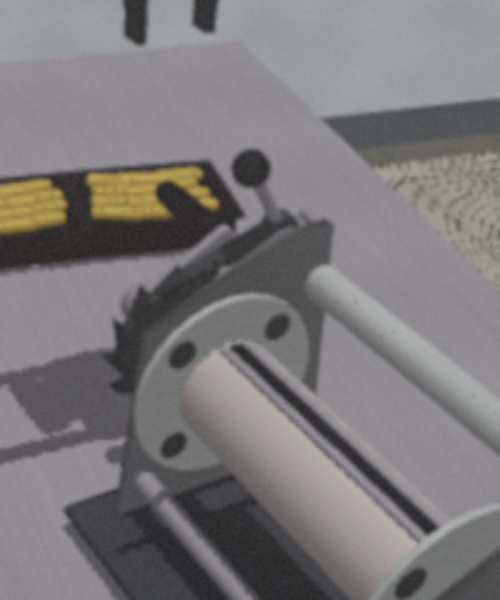

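The pawl is home, with the ball at (250,168) in the crop. The slot faces up: it reads 93°, which comes to about 90° once the ~2 mm axis offset found on the crank circle is allowed for. The arm is clear.

```bash
python3 -c "
from rig import *
print(hand_in())"
```

```text
the job is handed in; nothing more can be done
None
```

The job is handed in (verdict not shown): spool let back three teeth with the film slot facing up, pawl fully seated with the tooth pressed onto it at about 19 N at the handle (drag included), and the arm clear at about 26 s.

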